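# Index the lens turret and hold the lens clamped

### The arm

A 6-joint arm with a two-finger parallel gripper is mounted at the origin on the work surface. World frame = base frame: x ahead of the robot, y to its left, z up, the work surface at z = 0. Lengths are in mm, angles in degrees, forces in N, time in s.
With the tool pointing down it reaches from about 300 to 850 mm from the base axis. Payload 4.2 kg.
Tool frame: the origin (TCP) lies at the very end of the fingers, on their centre line; the grasp point (between the pads) lies 19 mm behind it (env.grip_point_offset is the distance from the TCP to the grasp point, in mm); z points along the fingers, y is the line along which they close (so a half turn about z gives the same grasp; the last joint's range is limited). The gripper opens to 91 mm and grips with 3 to 60 N. Pads are 32 mm wide; open, the fingers measure 118 mm over their backs; the gripper's body (76 mm by 178 mm) begins 60 mm behind the grasp point.
Start: joints at [-71.333, 18.312, 89.639, -0, 72.044, -1.146], TCP at [194.9, -540.978, 213.976] pointing down, gripper open.
Joint ranges: [-177.97, 177.97], [-48.28, 115.42], [12.27, 149.76], [-77.06, 257.06], [2.81, 150.46], [-146.56, 146.56]. Speed limits (degrees/s): [147.25, 147.25, 180, 180, 180, 180].

### API

Orientations are given as [roll, pitch, yaw] about the fixed x, y, z axes, in that order (R = Rz(yaw) Ry(pitch) Rx(roll)).
In Python, from workcell import env gives the robot as it stands. The module is installed in compiled form; this text tells all that it offers.
- The arm moves only by the tool arm_command, never from a script. Its argument "rows" is a list of rows, each an object with "delta_pos": the shift along the tool's x, y, z in mm, a list of three; "roll": the turn about the tool's z in units of 5 degrees (1.0 is 5 degrees); "jaw": the opening in per cent of the stroke, from 0 (shut) to 100 (fully open). A call has 1 to 20 rows; each row is the pose to reach, as a shift and turn from the pose commanded when the call began, along the tool's axes at that moment; what a row does not reach only later rows make up. A row lasts 1/12 s, in which the tool goes at most 41.7 mm and 7.16 degrees, less where a joint would pass 70% of its speed; a pose out of reach is approached as far as the arm can. A call with a gripper value outside its range is refused whole. The fingers move at their own pace and stop on an object; "squeeze" is the grip in N (left out, the last holds). Time passes only in rows, so rows that repeat a pose let the fingers close. It gives the time, the measured TCP pose, the force, the opening and the grip force at its end, in the units of the state.
- env.state(): the state, without advancing time (a new reading comes with each control period).
- env.grab_frame(name): name is "scene" or "top"; returns a dict with "img" (400x640x3 uint8, blue, green, red), "z_map" (400x640 float32, mm along the optical axis (not along the pixel's ray), 0 where there is no reading), "fov_y" (degrees; the focal length in pixels is half the picture's height over the tangent of half this angle, whatever the lens; pixels are square), "cx", "cy" (the principal point, pixels), "R" (3x3) and "t" (3): a world point X has camera coordinates R X + t. Camera axes: x right, y down, z forward; pixel columns grow to the right and rows downward; lengths in mm; the calibration is good to about 2 mm. A picture is of the moment at which its call begins.
- env.job_done(): hands the job in; it is judged then, once.
The state is a dict: "time_s": time; "qpos": joint angles; "qvel": joint speeds; "effort": joint torques, N m; "ee_pos": TCP position; "ee_rot": TCP orientation; "force": force on the tool from outside, world axes, zero at the start; "torque": the same for the moment, N m; "gripper_width": finger opening in mm; "gripper_force": force on a finger pad.
Only numpy, scipy, OpenCV 4.12 (cv2) and the standard library are available. Lean on these libraries where they do the work, as an engineer would, in place of code of your own. Each camera call takes 0.05 s, during which the arm holds its last target. There are 200 camera calls.

### The job

Turn the turret by one click so that the plain lens (the one without a block stuck on it) comes under the clamp, leaving both lenses in their nests. Then push the clamp's plunger down 15 mm, without ever driving it to its bottom stop, so that its pad holds the lens, and finish with the robot still holding the plunger down there: do not let go. Leave the bottle, the cup and the screwdriver where they are.

Things in the scene. Friction and masses are not known exactly. Their poses are not given: they have to be found in the camera images.
- turret (a joint): Angle of the turret (rad) about its vertical axis, counter-clockwise from above positive, 0 at the start. It clicks into place at -2.094, 0 and +2.094 and stops at +-2.2: a hidden sprung roller drops into a notch. A peg needs about 5 N to leave a click and as much to enter the next, which draws it in over the last 0.06 rad; in between the turret turns easily and stays where it is left.
- turret_hub (a point): Centre of the turret, on its axis, on top of the dark hub (40 mm across), 46 mm above the table. The turret is an aluminium disc, 248 mm across, its top 36 mm above the table, with three round nests 120 degrees apart, their centres 65 mm from the axis.
- peg_left (a point): Centre of the top of one of three upright steel pegs (14 mm across, 50 mm tall, top 86 mm above the table) that stand on the turret to turn it by, one outside each nest, 112 mm from the axis. At the start this one stands at the turret's left (+y) front, nearer the robot, 120 degrees counter-clockwise from the direction of the press axis. It turns with the turret.
- peg_right (a point): The same for the peg at the right (-y) front at the start, 120 degrees clockwise from the direction of the press axis. The third peg stands at the back under the clamp's arm at the start.
- press_axis (a point): Fixed point on the clamp's vertical axis, 65 mm from the turret's axis, on the side away from the robot, 45.2 mm above the table, where the top of a lens lies once it is in place. Above it hangs the clamp: a grey C-frame (45 mm wide, arm 102 to 130 mm above the table, reaching in from a column on the side away from the turret) with the plunger through its end.
- plunger (a joint): Travel of the spring plunger (m), 0 up, growing downwards, bottom stop at 0.024. It returns by itself when let go. The rubber pad (24 mm across) at its foot meets the lens at 0.010 and then yields on its own spring; with a lens below, the push needed is about 2.5 N to start, 4.5 N just before 0.010 and 7 N just after, 10.5 N at 0.015 and 17 N at 0.024. It is to be held at 0.015.
- plunger_top (a point): Centre of the flat top of the plunger's round grey knob (42 mm across, 16 mm thick), 172 mm above the table when up; moves with the plunger; it is pushed straight down.
- lens_center (a point): Centre of the plain lens: an amber tinted disc 60 mm across and 9 mm thick, slightly domed, loose in one of the two nests nearer the robot at the start (left or right); it rides with the turret. Its nest is a rim 4 mm high.
- blocked_center (a point): Centre of the glass of the other lens, in the other nest nearer the robot: the same disc, but with a grey round block (24 mm across, 7 mm high) stuck on its middle. It stays in its nest.
- cleaner_mid (a point): Bystander: middle of a white bottle 48 mm across and 115 mm tall.
- cup_mid (a point): Bystander: middle of a black cup 68 mm across and 85 mm tall.
- driver_mid (a point): Bystander: middle of a screwdriver 150 mm long lying on the table.

How it is judged:
By the outcome, as a careful person would: the job done as asked, in the order asked, and still so for the second after the job is handed in, while the arm keeps its last pose, push and grip.
It also fails if it takes over 58 s, if anything falls off the work surface, if the arm or the gripper's body presses on something with over 40 N, if the wrist force passes 120 N, or if a joint passes its speed limit or range.

## Working session

There is one attempt and no reset: what is moved stays moved. The work goes in short steps, Python scripts to look and compute and a tool call to move; the robot and the scene stay as the last step left them, time stands still between calls to the robot, and variables do not carry over. Pictures are saved under pics/ and viewed, at most 10 in all, crops included, and the job is handed in when it is done.

Besides the shell and the picture viewer there is one more tool, called after "Emit:" by a JSON object that holds its "name" and its "arguments", one argument or row to a line. arm_command: Moves the arm, as the interface text tells. Its arguments: {"type":"object","properties":{"rows":{"type":"array"},"squeeze":{"type":"number"}},"required":["rows"]}

```bash
mkdir -p pics; cat > h.py <<'E'
import numpy as np, cv2
from workcell import env
def grab(n):
    f=env.grab_frame(n); f['f']=200/np.tan(np.radians(f['fov_y'])/2); 
    f['f']=f['img'].shape[0]/2/np.tan(np.radians(f['fov_y'])/2); return f
def onplane(f,u,v,z):
    R=np.array(f['R']);t=np.array(f['t']);c=-R.T@t
    d=R.T@np.array([(u-f['cx'])/f['f'],(v-f['cy'])/f['f'],1]); return c+d*(z-c[2])/d[2]
def proj(f,X):
    p=np.array(f['R'])@np.array(X)+f['t']; return f['f']*p[0]/p[2]+f['cx'],f['f']*p[1]/p[2]+f['cy']
E
python3 - <<'E'
from h import *
for n in('scene','top'):
    f=grab(n); cv2.imwrite(f'pics/{n}0.png',f['img']); np.savez(f'{n}0.npz',**f)
    print(n,-np.array(f['R']).T@f['t'],np.round(f['R'],3).tolist(),f['f'],f['cx'],f['cy'])
print(env.state())
E
```

```text
scene [960.25109271 687.68837863 803.088997  ] [[-0.884, 0.468, 0.018], [0.309, 0.613, -0.727], [-0.351, -0.636, -0.687]] 361.00182003137 314.47729624967826 203.3833253385502
top [ 481.04081953   67.60151234 1183.29875001] [[-0.01, -1.0, 0.015], [-0.991, 0.008, -0.13], [0.13, -0.016, -0.991]] 469.2211860046638 322.26135074698385 198.26261503699135
{'time_s': 0.1, 'qpos': array([-7.13335767e+01,  1.83473334e+01,  8.96976216e+01, -1.30512964e-03,
        7.20450832e+01, -1.14562919e+00]), 'qvel': array([-0.07499111, -0.16592808, -0.14336059, -0.12965779,  0.00366628,
        0.01686855]), 'effort': array([-9.41835674e-05, -4.13333416e+01, -2.32506877e+01,  7.29437638e-02,
        4.22185252e-02, -4.84358179e-05]), 'ee_pos': array([ 194.74243208, -540.54561065,  213.22298577]), 'ee_rot': array([-1.79909955e+02, -5.59506361e-04,  1.98124553e+01]), 'force': array([ 0.30837045, -0.1186407 , -0.03724116]), 'torque': array([-0.02737276, -0.00401929,  0.00854311]), 'gripper_force': 0.0, 'gripper_width': 91.05719916137828}
```

View pics/scene0.png

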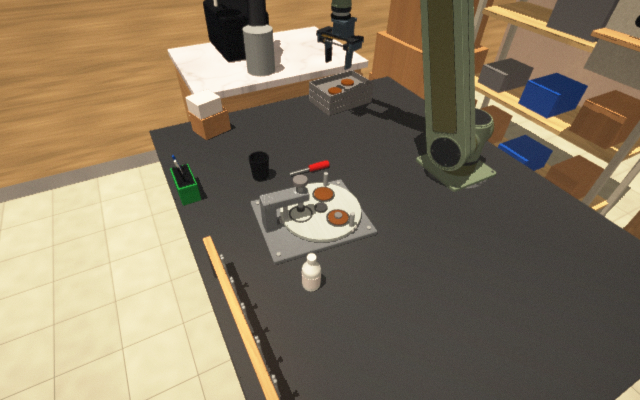

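View pics/top0.png

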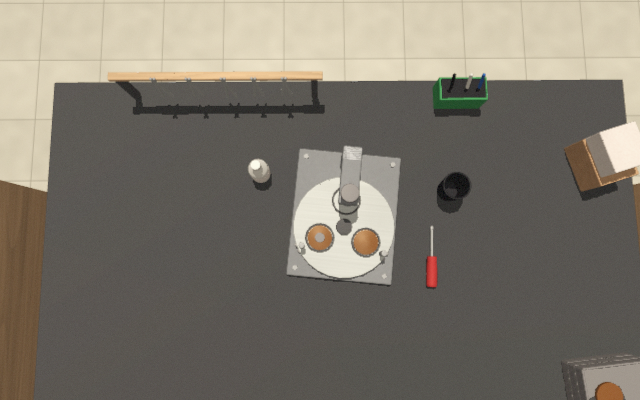

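Top view: plain lens at (366,242), so −y side; blocked lens at (320,238); pegs at about (301,246) and (384,253); knob at (349,190). The turret has to turn counter-clockwise (+2.094). I'll drive peg_left round the front, since that path is clear of the clamp.

```bash
python3 - <<'E'
from h import *
f=dict(np.load('top0.npz'));R=f['R'];t=f['t'];z=f['z_map'];im=f['img']
v,u=np.mgrid[0:400,0:640]
P=np.stack([(u-f['cx'])/f['f']*z,(v-f['cy'])/f['f']*z,z],-1)
W=(P-t)@R
W[z==0]=np.nan
H=W[...,2]
roi=np.zeros(H.shape,bool);roi[140:290,280:410]=1
def med(m,n,zz):
    vv,uu=np.nonzero(m); c=(uu.min()+uu.max())/2,(vv.min()+vv.max())/2
    print(n,m.sum(),(uu.mean(),vv.mean()),np.round(np.nanmedian(W[m],0),1),'plane',np.round(onplane(f,uu.mean(),vv.mean(),zz),1), 'bbox',c)
hsv=cv2.cvtColor(im,cv2.COLOR_BGR2HSV)
disc=roi&(H>28)&(H<44)
d=disc.astype(np.uint8)
c=max(cv2.findContours(d,0,1)[0],key=cv2.contourArea);hull=cv2.convexHull(c)
e=cv2.fitEllipse(hull);print('disc',e,onplane(f,*e[0],36))
med(roi&(H>155),'knob',172)
for n,(a,b,cc,dd) in dict(pl=(236,258,292,310),pr=(242,264,376,394)).items():
    m=np.zeros_like(roi);m[a:b,cc:dd]=1;med(m&(H>72),n,86)
am=roi&(hsv[...,1]>150)&(hsv[...,0]<20)&(hsv[...,2]>60)
nl,L,s,ce=cv2.connectedComponentsWithStats(am.astype(np.uint8))
for i in range(1,nl):
    if s[i,4]>100: print('lens',ce[i],s[i],onplane(f,*ce[i],45))
hb=np.zeros_like(roi);hb[217:238,333:356]=1
med(hb&(hsv[...,2]<110),'hub',46)
g=dict(np.load('scene0.npz'));
cv2.imwrite('pics/c.png',np.hstack([cv2.resize(im[140:290,280:410],None,fx=3,fy=3),cv2.resize(g['img'][160:260,240:380],(400,450))[:, :390]]))
E
```

```text
disc ((343.56658935546875, 227.55059814453125), (100.22750854492188, 101.54305267333984), 107.56629180908203) [558.68990258  -2.43971794  36.        ]
knob 283 (np.float64(349.75618374558303), np.float64(192.91519434628975)) [624.7  -9.2 171.9] plane [624.9  -8.9 172. ] bbox (np.float64(350.0), np.float64(193.0))
pl 27 (np.float64(301.48148148148147), np.float64(245.11111111111111)) [515.6 100.4  85.1] plane [515.4  99.3  86. ] bbox (np.float64(301.5), np.float64(245.5))
pr 30 (np.float64(383.76666666666665), np.float64(253.1)) [495.1 -92.5  86.2] plane [494.9 -92.1  86. ] bbox (np.float64(384.0), np.float64(253.5))
lens [372.08196721 243.02459016] [367 233  11  21 122] [519.96820621 -70.35430982  45.        ]
hub 91 (np.float64(344.15384615384613), np.float64(226.64835164835165)) [557.   -4.9  46.4] plane [560.2  -3.3  46. ] bbox (np.float64(344.0), np.float64(227.5))
```

View pics/c.png

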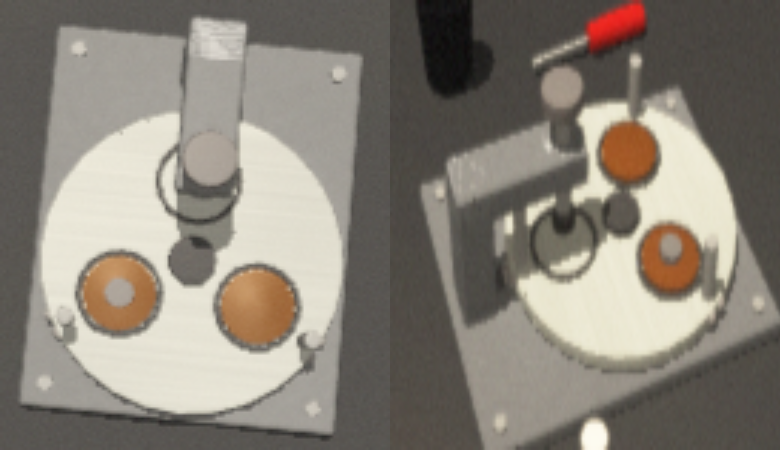

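```bash
cat >> h.py <<'E'
def delta(p0,y0,p,y):
    a=np.radians(y0); d=np.array(p)-p0
    return np.round([np.cos(a)*d[0]+np.sin(a)*d[1], np.sin(a)*d[0]-np.cos(a)*d[1], -d[2]],1).tolist(), round(-(y-y0)/5,2)
E
python3 - <<'E'
from h import *
print(delta([194.9,-541,214],19.8,[514,99.6,170],-38))
hub=np.array([559.5,-2.7]);pt=lambda a:[*(hub+112*np.array([np.cos(np.radians(a)),np.sin(np.radians(a))])),58]
yaw=lambda a:-38+(a-114)/120*76
for a0,a1 in((114,177),(177,234)):
    for a in np.arange(a0+3.5,a1+.1,3.5): print(round(a,1),delta(pt(a0),yaw(a0),pt(a),yaw(a)))
E
```

```text
([517.2, -494.6, 44.0], 11.56)
117.5 ([-3.0, 6.1, -0.0], np.float64(-0.44))
121.0 ([-5.7, 12.4, -0.0], np.float64(-0.89))
124.5 ([-7.9, 18.9, -0.0], np.float64(-1.33))
128.0 ([-9.8, 25.5, -0.0], np.float64(-1.77))
131.5 ([-11.2, 32.2, -0.0], np.float64(-2.22))
135.0 ([-12.3, 38.9, -0.0], np.float64(-2.66))
138.5 ([-12.9, 45.7, -0.0], np.float64(-3.1))
142.0 ([-13.1, 52.6, -0.0], np.float64(-3.55))
145.5 ([-12.9, 59.4, -0.0], np.float64(-3.99))
149.0 ([-12.3, 66.2, -0.0], np.float64(-4.43))
152.5 ([-11.2, 73.0, -0.0], np.float64(-4.88))
156.0 ([-9.8, 79.7, -0.0], np.float64(-5.32))
159.5 ([-7.9, 86.3, -0.0], np.float64(-5.76))
163.0 ([-5.7, 92.7, -0.0], np.float64(-6.21))
166.5 ([-3.0, 99.0, -0.0], np.float64(-6.65))
170.0 ([0.0, 105.2, -0.0], np.float64(-7.09))
173.5 ([3.4, 111.1, -0.0], np.float64(-7.54))
177.0 ([7.1, 116.8, -0.0], np.float64(-7.98))
180.5 ([-0.4, 6.8, -0.0], np.float64(-0.44))
184.0 ([-0.3, 13.7, -0.0], np.float64(-0.89))
187.5 ([0.1, 20.5, -0.0], np.float64(-1.33))
191.0 ([1.0, 27.3, -0.0], np.float64(-1.77))
194.5 ([2.3, 34.0, -0.0], np.float64(-2.22))
198.0 ([4.0, 40.6, -0.0], np.float64(-2.66))
201.5 ([6.1, 47.1, -0.0], np.float64(-3.1))
205.0 ([8.6, 53.5, -0.0], np.float64(-3.55))
208.5 ([11.4, 59.7, -0.0], np.float64(-3.99))
212.0 ([14.7, 65.7, -0.0], np.float64(-4.43))
215.5 ([18.3, 71.5, -0.0], np.float64(-4.88))
219.0 ([22.3, 77.1, -0.0], np.float64(-5.32))
222.5 ([26.6, 82.5, -0.0], np.float64(-5.76))
226.0 ([31.2, 87.5, -0.0], np.float64(-6.21))
229.5 ([36.1, 92.3, -0.0], np.float64(-6.65))
233.0 ([41.3, 96.7, -0.0], np.float64(-7.09))
```

Emit:
{"name": "arm_command", "arguments": {
  "rows": [
    {"delta_pos":[0,0,0],"roll":0,"jaw":100}
  ]
}}

```text
time_s: 0.18
ee_pos: [194.8, -540.7, 213.4]
ee_rot: [-179.9, -0.0, 19.8]
force: [0.3, -0.5, -1.0]
gripper_width: 91.2
gripper_force: 0.0
```

Emit:
{"name": "arm_command", "arguments": {
  "rows": [
    {"delta_pos":[26,-25,2],"roll":0.6,"jaw":55},
    {"delta_pos":[52,-50,4],"roll":1.2,"jaw":55},
    {"delta_pos":[78,-74,6],"roll":1.8,"jaw":55},
    {"delta_pos":[104,-99,8],"roll":2.4,"jaw":55},
    {"delta_pos":[130,-124,11],"roll":2.9,"jaw":55},
    {"delta_pos":[156,-148,13],"roll":3.5,"jaw":55},
    {"delta_pos":[182,-173,15],"roll":4.1,"jaw":55},
    {"delta_pos":[208,-198,17],"roll":4.7,"jaw":55},
    {"delta_pos":[234,-223,20],"roll":5.3,"jaw":55},
    {"delta_pos":[260,-248,22],"roll":5.9,"jaw":55},
    {"delta_pos":[286,-273,24],"roll":6.5,"jaw":55},
    {"delta_pos":[312,-298,26],"roll":7.1,"jaw":55},
    {"delta_pos":[338,-323,28],"roll":7.6,"jaw":55},
    {"delta_pos":[364,-348,30],"roll":8.2,"jaw":55},
    {"delta_pos":[390,-373,33],"roll":8.8,"jaw":55},
    {"delta_pos":[416,-398,35],"roll":9.4,"jaw":55},
    {"delta_pos":[442,-423,37],"roll":10,"jaw":55},
    {"delta_pos":[468,-448,40],"roll":10.6,"jaw":55},
    {"delta_pos":[494,-472,42],"roll":11.2,"jaw":55},
    {"delta_pos":[517.2,-494.6,44],"roll":11.56,"jaw":55}
  ]
}}

```text
time_s: 1.85
ee_pos: [514.4, 101.7, 169.6]
ee_rot: [180.0, 0.0, -38.1]
force: [0.4, -0.5, -0.1]
gripper_width: 50.4
gripper_force: 0.0
```

Emit:
{"name": "arm_command", "arguments": {
  "rows": [
    {"delta_pos":[0,0,0],"roll":0,"jaw":55},
    {"delta_pos":[0,0,0],"roll":0,"jaw":55},
    {"delta_pos":[0,0,0],"roll":0,"jaw":55}
  ]
}}

```text
time_s: 2.1
ee_pos: [513.2, 99.2, 169.5]
ee_rot: [179.9, 0.0, -37.9]
force: [-0.2, -0.6, 0.6]
gripper_width: 50.0
gripper_force: 0.0
```

```bash
python3 - <<'E'
from h import *
print(env.state()['qpos'])
f=grab('scene');cv2.imwrite('pics/s1.png',cv2.resize(f['img'][90:290,220:440],None,fx=2.7,fy=2.7))
E
```

```text
[ 9.70610360e+00  1.55984876e+01  1.00348337e+02 -3.56052628e-02
  6.41417610e+01  1.37667229e+02]
```

View pics/s1.png

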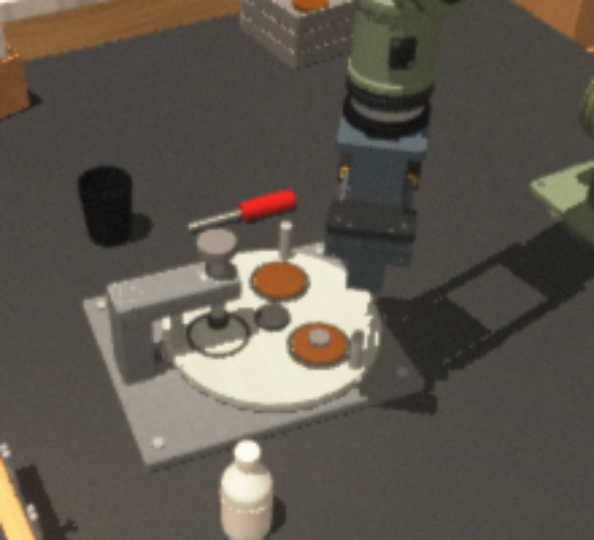

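The gripper hovers over peg_left (peg at crop pixel (357,350), fingertips at (365,280)), and its path is clear. I'll descend and grip the peg.

Emit:
{"name": "arm_command", "arguments": {
  "rows": [
    {"delta_pos":[0,0,20],"roll":0,"jaw":55},
    {"delta_pos":[0,0,40],"roll":0,"jaw":55},
    {"delta_pos":[0,0,60],"roll":0,"jaw":55},
    {"delta_pos":[0,0,75],"roll":0,"jaw":55},
    {"delta_pos":[0,0,88],"roll":0,"jaw":55},
    {"delta_pos":[0,0,100],"roll":0,"jaw":55},
    {"delta_pos":[0,0,108],"roll":0,"jaw":55},
    {"delta_pos":[0,0,112],"roll":0,"jaw":55},
    {"delta_pos":[0,0,112],"roll":0,"jaw":55}
  ]
}}

```text
time_s: 2.9
ee_pos: [513.2, 98.8, 57.5]
ee_rot: [179.9, 0.0, -38.0]
force: [-0.7, -0.7, -0.7]
gripper_width: 50.0
gripper_force: 0.0
```

Emit:
{"name": "arm_command", "arguments": {
  "rows": [
    {"delta_pos":[0,0,0],"roll":0,"jaw":35},
    {"delta_pos":[0,0,0],"roll":0,"jaw":25},
    {"delta_pos":[0,0,0],"roll":0,"jaw":20},
    {"delta_pos":[0,0,0],"roll":0,"jaw":15},
    {"delta_pos":[0,0,0],"roll":0,"jaw":10},
    {"delta_pos":[0,0,0],"roll":0,"jaw":10},
    {"delta_pos":[0,0,0],"roll":0,"jaw":10},
    {"delta_pos":[0,0,0],"roll":0,"jaw":10}
  ],
  "squeeze": 12
}}

```text
time_s: 3.57
ee_pos: [516.1, 102.6, 58.4]
ee_rot: [-179.6, -0.0, -38.1]
force: [3.8, 10.2, -2.7]
gripper_width: 14.0
gripper_force: 12.0
```

Emit:
{"name": "arm_command", "arguments": {
  "rows": [
    {"delta_pos":[-3.0,6.1,0],"roll":-0.44,"jaw":10},
    {"delta_pos":[-5.7,12.4,0],"roll":-0.89,"jaw":10},
    {"delta_pos":[-7.9,18.9,0],"roll":-1.33,"jaw":10},
    {"delta_pos":[-9.8,25.5,0],"roll":-1.77,"jaw":10},
    {"delta_pos":[-11.2,32.2,0],"roll":-2.22,"jaw":10},
    {"delta_pos":[-12.3,38.9,0],"roll":-2.66,"jaw":10},
    {"delta_pos":[-12.3,38.9,0],"roll":-2.66,"jaw":10},
    {"delta_pos":[-12.3,38.9,0],"roll":-2.66,"jaw":10}
  ]
}}

```text
time_s: 4.23
ee_pos: [479.3, 77.2, 58.3]
ee_rot: [-180.0, 0.1, -24.8]
force: [-3.4, 4.5, 6.2]
gripper_width: 13.6
gripper_force: 12.0
```

```bash
python3 - <<'E'
from h import *
hub=np.array([559.5,-1.7]);pt=lambda a:[*(hub+112.5*np.array([np.cos(np.radians(a)),np.sin(np.radians(a))])),58]
yaw=lambda a:-38+(a-114)/120*76
p0=[480.3,76.5,58]
for k in range(5,100,5): print(135+k,delta(p0,yaw(135),pt(135+k),yaw(135+k)))
E
```

```text
140 ([-3.9, 8.3, -0.0], -0.63)
145 ([-6.1, 17.8, -0.0], -1.27)
150 ([-7.4, 27.6, -0.0], -1.9)
155 ([-7.9, 37.4, -0.0], -2.53)
160 ([-7.5, 47.2, -0.0], -3.17)
165 ([-6.3, 56.9, -0.0], -3.8)
170 ([-4.2, 66.5, -0.0], -4.43)
175 ([-1.3, 75.9, -0.0], -5.07)
180 ([2.4, 85.0, -0.0], -5.7)
185 ([6.9, 93.7, -0.0], -6.33)
190 ([12.1, 102.0, -0.0], -6.97)
195 ([18.1, 109.8, -0.0], -7.6)
200 ([24.7, 117.1, -0.0], -8.23)
205 ([31.9, 123.8, -0.0], -8.87)
210 ([39.6, 129.8, -0.0], -9.5)
215 ([47.9, 135.1, -0.0], -10.13)
220 ([56.6, 139.7, -0.0], -10.77)
225 ([65.6, 143.5, -0.0], -11.4)
230 ([74.9, 146.5, -0.0], -12.03)
```

Emit:
{"name": "arm_command", "arguments": {
  "rows": [
    {"delta_pos":[-3.9,8.3,0],"roll":-0.63,"jaw":10},
    {"delta_pos":[-6.1,17.8,0],"roll":-1.27,"jaw":10},
    {"delta_pos":[-7.4,27.6,0],"roll":-1.9,"jaw":10},
    {"delta_pos":[-7.9,37.4,0],"roll":-2.53,"jaw":10},
    {"delta_pos":[-7.5,47.2,0],"roll":-3.17,"jaw":10},
    {"delta_pos":[-6.3,56.9,0],"roll":-3.8,"jaw":10},
    {"delta_pos":[-4.2,66.5,0],"roll":-4.43,"jaw":10},
    {"delta_pos":[-1.3,75.9,0],"roll":-5.07,"jaw":10},
    {"delta_pos":[2.4,85,0],"roll":-5.7,"jaw":10},
    {"delta_pos":[6.9,93.7,0],"roll":-6.33,"jaw":10},
    {"delta_pos":[12.1,102,0],"roll":-6.97,"jaw":10},
    {"delta_pos":[18.1,109.8,0],"roll":-7.6,"jaw":10},
    {"delta_pos":[24.7,117.1,0],"roll":-8.23,"jaw":10},
    {"delta_pos":[31.9,123.8,0],"roll":-8.87,"jaw":10},
    {"delta_pos":[39.6,129.8,0],"roll":-9.5,"jaw":10},
    {"delta_pos":[47.9,135.1,0],"roll":-10.13,"jaw":10},
    {"delta_pos":[56.6,139.7,0],"roll":-10.77,"jaw":10},
    {"delta_pos":[56.6,139.7,0],"roll":-10.77,"jaw":10},
    {"delta_pos":[56.6,139.7,0],"roll":-10.77,"jaw":10}
  ]
}}

```text
time_s: 5.82
ee_pos: [473.9, -74.6, 58.3]
ee_rot: [179.9, -0.0, 29.0]
force: [-1.5, -0.4, 5.2]
gripper_width: 13.5
gripper_force: 12.0
```

```bash
python3 - <<'E'
from h import *
f=grab('top');cv2.imwrite('pics/t2.png',cv2.resize(f['img'][130:310,260:440],(540,540)))
hub=np.array([559.5,-1.7])
pt=lambda a:[*(hub+112*np.array([np.cos(np.radians(a)),np.sin(np.radians(a))])),58]
for a in (223,226,229,232,234,236): print(a,pt(a),delta(pt(220),29.1,pt(a),29.1))
E
```

```text
223 [np.float64(477.5883854186529), np.float64(-78.08381632699982), 58] ([1.3, 5.7, -0.0], -0.0)
226 [np.float64(481.6982625085923), np.float64(-82.26605763792894), 58] ([2.8, 11.4, -0.0], -0.0)
229 [np.float64(486.0213887530632), np.float64(-86.22747298495047), 58] ([4.7, 16.9, -0.0], -0.0)
232 [np.float64(490.5459147635263), np.float64(-89.95720440395289), 58] ([6.8, 22.4, -0.0], -0.0)
234 [np.float64(493.668051743243), np.float64(-92.3099033699941), 58] ([8.4, 26.0, -0.0], -0.0)
236 [np.float64(496.87039481127636), np.float64(-94.55220812616469), 58] ([10.1, 29.5, -0.0], -0.0)
```

View pics/t2.png

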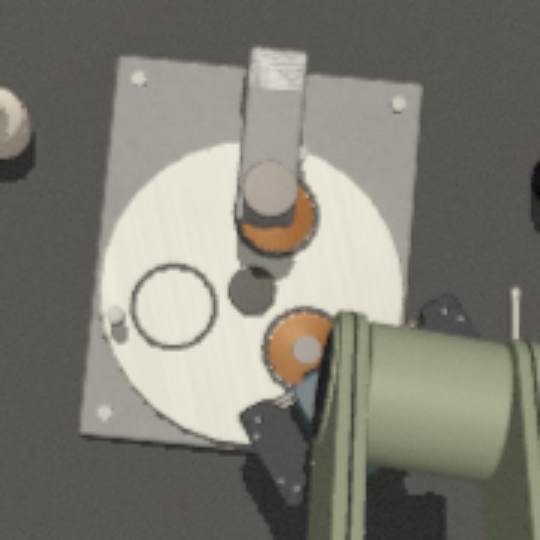

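The turret is about 15° short of the click (plain lens at crop pixel (283,220)) and both lenses are in their nests. I'll finish the turn.

Emit:
{"name": "arm_command", "arguments": {
  "rows": [
    {"delta_pos":[1.3,5.7,0],"roll":-0.3,"jaw":10},
    {"delta_pos":[2.8,11.4,0],"roll":-0.6,"jaw":10},
    {"delta_pos":[4.0,14.5,0],"roll":-0.9,"jaw":10},
    {"delta_pos":[5.2,18,0],"roll":-1.2,"jaw":10},
    {"delta_pos":[6.1,20.5,0],"roll":-1.5,"jaw":10},
    {"delta_pos":[7.1,23,0],"roll":-1.8,"jaw":10},
    {"delta_pos":[8.4,26,0],"roll":-1.8,"jaw":10},
    {"delta_pos":[8.4,26,0],"roll":-1.8,"jaw":10},
    {"delta_pos":[8.4,26,0],"roll":-1.8,"jaw":10},
    {"delta_pos":[8.4,26,0],"roll":-1.8,"jaw":10}
  ]
}}

```text
time_s: 6.7
ee_pos: [493.0, -92.3, 58.2]
ee_rot: [-180.0, 0.0, 38.1]
force: [-1.7, 0.7, 3.7]
gripper_width: 13.5
gripper_force: 12.0
```

Emit:
{"name": "arm_command", "arguments": {
  "rows": [
    {"delta_pos":[0,0,0],"roll":0,"jaw":25},
    {"delta_pos":[0,0,0],"roll":0,"jaw":40},
    {"delta_pos":[0,0,0],"roll":0,"jaw":50},
    {"delta_pos":[0,0,0],"roll":0,"jaw":50},
    {"delta_pos":[0,0,0],"roll":0,"jaw":50},
    {"delta_pos":[0,0,-20],"roll":0,"jaw":50},
    {"delta_pos":[0,0,-50],"roll":0,"jaw":50},
    {"delta_pos":[0,0,-85],"roll":0,"jaw":50},
    {"delta_pos":[0,0,-120],"roll":0,"jaw":30},
    {"delta_pos":[0,0,-150],"roll":0,"jaw":10},
    {"delta_pos":[-30,0,-152],"roll":0,"jaw":0},
    {"delta_pos":[-60,0,-152],"roll":0,"jaw":0},
    {"delta_pos":[-60,0,-152],"roll":0,"jaw":0},
    {"delta_pos":[-60,0,-152],"roll":0,"jaw":0}
  ]
}}

```text
time_s: 7.87
ee_pos: [445.4, -130.2, 210.2]
ee_rot: [180.0, -0.0, 38.0]
force: [0.9, 0.7, 1.0]
gripper_width: 8.3
gripper_force: 0.0
```

```bash
python3 - <<'E'
from h import *
f=grab('top');cv2.imwrite('pics/t3.png',cv2.resize(f['img'][130:310,260:440],(540,540)))
f=grab('top');s=grab('scene');cv2.imwrite('pics/s3.png',cv2.resize(s['img'][150:270,230:390],(640,480)))
R,t,z=np.array(f['R']),f['t'],f['z_map'];v,u=np.mgrid[0:400,0:640]
W=(np.stack([(u-f['cx'])/f['f']*z,(v-f['cy'])/f['f']*z,z],-1)-t)@R;H=W[...,2]
for n,(a,b,c,d),lo,hi,zz in(('pl',(236,258,292,310),72,95,86),('pr',(242,264,376,394),72,95,86),('knob',(175,210,335,365),155,182,172)):
    m=np.zeros(H.shape,bool);m[a:b,c:d]=1;m&=(H>lo)&(H<hi)&(z>0);vv,uu=np.nonzero(m)
    if len(uu):print(n,len(uu),uu.mean(),vv.mean(),onplane(f,uu.mean(),vv.mean(),zz))
st=env.state();print(st['ee_pos'],st['ee_rot'],st['force'],st['gripper_width'])
for y in(-3,): print(delta([493.7-60*np.cos(np.radians(38.1)),-92.3-60*np.sin(np.radians(38.1)),210],38.1,[624.8,-9,210],0))
E
```

```text
pl 27 301.48148148148147 245.11111111111111 [515.35206306  99.27641092  86.        ]
pr 30 383.76666666666665 253.1 [494.94052839 -92.0631488   86.        ]
knob 286 349.76573426573424 192.9265734265734 [624.83058564  -8.88568022 172.        ]
[ 446.7074303  -129.39035029  209.72966568] [-1.79995905e+02 -1.66921744e-02  3.81728134e+01] [ 0.42655957 -0.20739803  0.67715689] 0.6709553057510282
([214.6, 15.3, -0.0], 7.62)
```

View pics/t3.png

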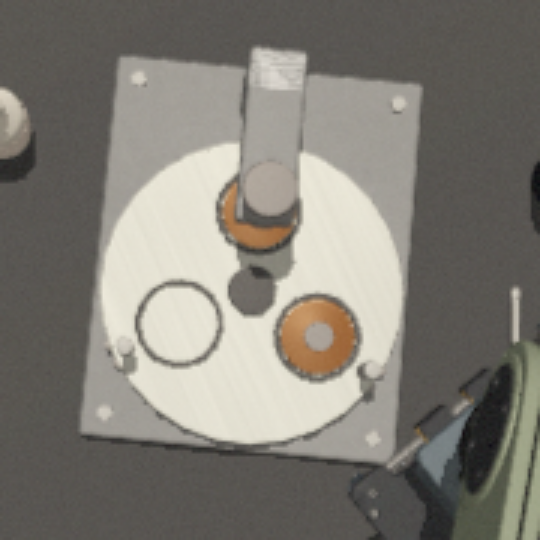

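View pics/s3.png

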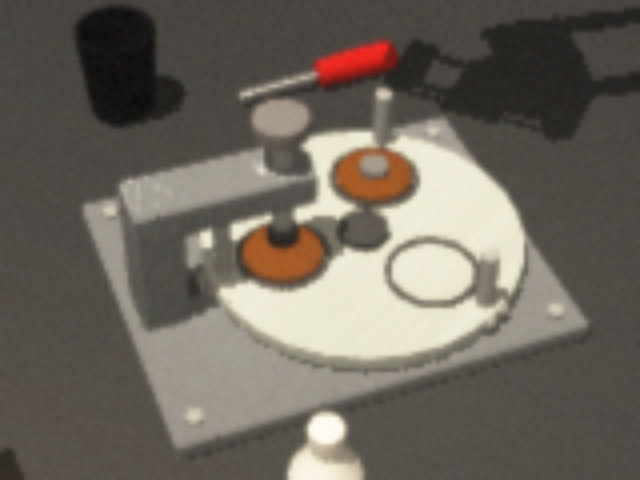

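The pegs are back at their original positions, so the turret is in the click. The plain lens sits under the pad (scene crop (283,252)), and the blocked lens is in its nest at the right front. Next I'll move above the knob.

Emit:
{"name": "arm_command", "arguments": {
  "rows": [
    {"delta_pos":[20,1.4,0],"roll":0,"jaw":0},
    {"delta_pos":[50,3.6,0],"roll":0,"jaw":0},
    {"delta_pos":[80,5.7,0],"roll":0,"jaw":0},
    {"delta_pos":[110,7.8,0],"roll":0,"jaw":0},
    {"delta_pos":[140,10,0],"roll":0,"jaw":0},
    {"delta_pos":[170,12,0],"roll":0,"jaw":0},
    {"delta_pos":[195,14,0],"roll":0,"jaw":0},
    {"delta_pos":[208,15,0],"roll":0,"jaw":0},
    {"delta_pos":[214.6,15.3,0],"roll":0,"jaw":0},
    {"delta_pos":[214.6,15.3,0],"roll":0,"jaw":0},
    {"delta_pos":[214.6,15.3,20],"roll":0,"jaw":0},
    {"delta_pos":[214.6,15.3,30],"roll":0,"jaw":0},
    {"delta_pos":[214.6,15.3,32],"roll":0,"jaw":0},
    {"delta_pos":[214.6,15.3,32],"roll":0,"jaw":0},
    {"delta_pos":[214.6,15.3,32],"roll":0,"jaw":0}
  ]
}}

```text
time_s: 9.27
ee_pos: [624.2, -9.5, 178.4]
ee_rot: [180.0, -0.0, 38.1]
force: [0.1, 0.5, -0.6]
gripper_width: 0.3
gripper_force: 0.0
```

Emit:
{"name": "arm_command", "arguments": {
  "rows": [
    {"delta_pos":[0.4,0,2],"roll":0,"jaw":0},
    {"delta_pos":[0.4,0,3],"roll":0,"jaw":0},
    {"delta_pos":[0.4,0,4],"roll":0,"jaw":0},
    {"delta_pos":[0.4,0,4],"roll":0,"jaw":0},
    {"delta_pos":[0.4,0,4],"roll":0,"jaw":0}
  ]
}}

```text
time_s: 9.68
ee_pos: [624.6, -8.9, 174.1]
ee_rot: [180.0, -0.0, 38.2]
force: [0.4, -0.2, 0.2]
gripper_width: 0.3
gripper_force: 0.0
```

Emit:
{"name": "arm_command", "arguments": {
  "rows": [
    {"delta_pos":[0,0,1],"roll":0,"jaw":0},
    {"delta_pos":[0,0,1],"roll":0,"jaw":0},
    {"delta_pos":[0,0,1],"roll":0,"jaw":0}
  ]
}}

```text
time_s: 9.93
ee_pos: [624.6, -8.9, 172.9]
ee_rot: [180.0, 0.0, 38.2]
force: [-0.2, -0.4, 0.4]
gripper_width: 0.3
gripper_force: 0.0
```

Emit:
{"name": "arm_command", "arguments": {
  "rows": [
    {"delta_pos":[0,0,1],"roll":0,"jaw":0},
    {"delta_pos":[0,0,1],"roll":0,"jaw":0},
    {"delta_pos":[0,0,1],"roll":0,"jaw":0}
  ]
}}

```text
time_s: 10.18
ee_pos: [624.8, -8.9, 172.3]
ee_rot: [180.0, -0.0, 38.2]
force: [-0.6, 0.2, 2.3]
gripper_width: 0.1
gripper_force: 1.1
```

Emit:
{"name": "arm_command", "arguments": {
  "rows": [
    {"delta_pos":[0,0,1],"roll":0,"jaw":0},
    {"delta_pos":[0,0,1],"roll":0,"jaw":0},
    {"delta_pos":[0,0,1],"roll":0,"jaw":0}
  ]
}}

```text
time_s: 10.43
ee_pos: [624.7, -8.9, 171.2]
ee_rot: [180.0, -0.0, 38.2]
force: [-0.4, 0.1, 3.7]
gripper_width: 0.3
gripper_force: 1.4
```

Emit:
{"name": "arm_command", "arguments": {
  "rows": [
    {"delta_pos":[0,0,1],"roll":0,"jaw":0},
    {"delta_pos":[0,0,1],"roll":0,"jaw":0},
    {"delta_pos":[0,0,1],"roll":0,"jaw":0}
  ]
}}

```text
time_s: 10.68
ee_pos: [624.7, -8.9, 170.0]
ee_rot: [180.0, -0.0, 38.2]
force: [0.6, 0.0, 2.7]
gripper_width: 0.6
gripper_force: 1.5
```

Emit:
{"name": "arm_command", "arguments": {
  "rows": [
    {"delta_pos":[0,0,1],"roll":0,"jaw":0},
    {"delta_pos":[0,0,2],"roll":0,"jaw":0},
    {"delta_pos":[0,0,3],"roll":0,"jaw":0},
    {"delta_pos":[0,0,4],"roll":0,"jaw":0},
    {"delta_pos":[0,0,5],"roll":0,"jaw":0},
    {"delta_pos":[0,0,6],"roll":0,"jaw":0},
    {"delta_pos":[0,0,7],"roll":0,"jaw":0},
    {"delta_pos":[0,0,7],"roll":0,"jaw":0},
    {"delta_pos":[0,0,7],"roll":0,"jaw":0}
  ]
}}

```text
time_s: 11.43
ee_pos: [624.8, -8.9, 163.0]
ee_rot: [180.0, -0.0, 38.2]
force: [0.3, 0.1, 5.1]
gripper_width: 0.5
gripper_force: 2.2
```

Emit:
{"name": "arm_command", "arguments": {
  "rows": [
    {"delta_pos":[0,0,0.7],"roll":0,"jaw":0},
    {"delta_pos":[0,0,1.4],"roll":0,"jaw":0},
    {"delta_pos":[0,0,2],"roll":0,"jaw":0},
    {"delta_pos":[0,0,2],"roll":0,"jaw":0},
    {"delta_pos":[0,0,2],"roll":0,"jaw":0}
  ]
}}

```text
time_s: 11.85
ee_pos: [624.8, -8.8, 161.6]
ee_rot: [180.0, -0.0, 38.2]
force: [-0.3, -0.5, 8.4]
gripper_width: 0.4
gripper_force: 3.5
```

Emit:
{"name": "arm_command", "arguments": {
  "rows": [
    {"delta_pos":[0,0,0.7],"roll":0,"jaw":0},
    {"delta_pos":[0,0,1.4],"roll":0,"jaw":0},
    {"delta_pos":[0,0,2],"roll":0,"jaw":0},
    {"delta_pos":[0,0,2],"roll":0,"jaw":0},
    {"delta_pos":[0,0,2],"roll":0,"jaw":0}
  ]
}}

```text
time_s: 12.27
ee_pos: [624.8, -8.9, 159.9]
ee_rot: [180.0, -0.0, 38.2]
force: [-1.4, -0.3, 8.8]
gripper_width: 0.4
gripper_force: 4.2
```

Emit:
{"name": "arm_command", "arguments": {
  "rows": [
    {"delta_pos":[0,0,0.7],"roll":0,"jaw":0},
    {"delta_pos":[0,0,1.4],"roll":0,"jaw":0},
    {"delta_pos":[0,0,2.1],"roll":0,"jaw":0},
    {"delta_pos":[0,0,2.9],"roll":0,"jaw":0},
    {"delta_pos":[0,0,2.9],"roll":0,"jaw":0},
    {"delta_pos":[0,0,2.9],"roll":0,"jaw":0},
    {"delta_pos":[0,0,2.9],"roll":0,"jaw":0},
    {"delta_pos":[0,0,2.9],"roll":0,"jaw":0}
  ]
}}

```text
time_s: 12.93
ee_pos: [624.8, -8.9, 157.5]
ee_rot: [179.9, -0.1, 38.2]
force: [-1.2, 1.0, 10.0]
gripper_width: 0.5
gripper_force: 5.2
```

```bash
python3 - <<'E'
from h import *
for i in range(6):
    grab('scene'); st=env.state(); print(st['ee_pos'],st['force'])
s=grab('scene');cv2.imwrite('pics/s4.png',cv2.resize(s['img'][130:270,230:390],(640,560)))
E
```

```text
[624.78218418  -8.87889826 157.49721219] [-2.14757864 -0.88481015 10.95589311]
[624.7837062   -8.85981513 157.48799418] [-1.57476101  0.22273407 10.71099221]
[624.77141903  -8.87069352 157.48099299] [-2.29547424 -0.49999704 10.31078815]
[624.79728927  -8.84512929 157.50873315] [-1.33267701 -0.5071308  10.42679879]
[624.74523446  -8.86656973 157.47992865] [-0.97225486  0.57288236 10.30520695]
[624.77771658  -8.86912651 157.47383274] [-1.43133967  0.73928626 11.46289079]
```

View pics/s4.png

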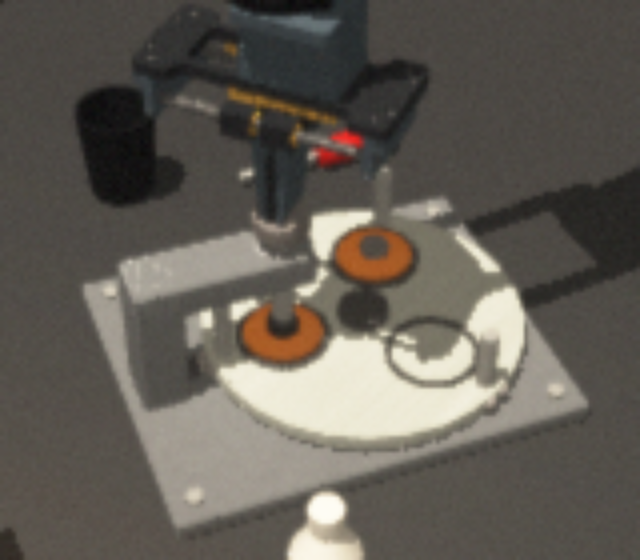

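The pad presses on the plain lens (crop (283,325)) and the fingers sit centred on the knob at (275,235). Travel is about 14.6 mm, so a small trim finishes it.

Emit:
{"name": "arm_command", "arguments": {
  "rows": [
    {"delta_pos":[0,0,0.3],"roll":0,"jaw":0},
    {"delta_pos":[0,0,0.3],"roll":0,"jaw":0},
    {"delta_pos":[0,0,0.3],"roll":0,"jaw":0},
    {"delta_pos":[0,0,0.3],"roll":0,"jaw":0}
  ]
}}

```text
time_s: 13.62
ee_pos: [624.8, -8.9, 157.2]
ee_rot: [179.9, -0.1, 38.2]
force: [-2.0, -0.2, 10.7]
gripper_width: 0.5
gripper_force: 5.3
```

```bash
python3 -c "
from workcell import env
s=env.state();print(s['ee_pos'],s['force']);print(env.job_done())"
```

```text
[624.77206264  -8.85990885 157.22616075] [-2.00203048 -0.16333148 10.65193828]
the job is handed in; nothing more can be done
None
```

The job is handed in: the turret is turned one click (+2.094) with the plain lens under the clamp and both lenses in their nests, and the robot is holding the plunger about 15 mm down with roughly 10.7 N, well short of its bottom stop.

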